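Put the reagent bottles back in their colour-coded holders

TASK

After cleaning, the four reagent bottles of the flow analyser were all put back in the wrong holders. Sort them out so that each bottle stands fully down in the holder of its own cap colour and the grey spare holder is free again. Keep the bottles upright, set them down gently, and never stand one on the bench, because they drip: if you need to park one, use the grey holder.

Things in the scene. Friction and masses are not known exactly. Their poses are not given: they have to be found in the camera images.
- bottle_red: red-capped upright wide-mouth bottle: white round body 44 mm across, ribbed red screw cap 46 mm across on its top 22 mm, 100 mm tall overall, about 0.1 to 0.2 kg. Origin at the centre of its underside, z up along its axis. Grasp it from above by the cap; it is round, so its yaw does not matter
- bottle_yellow: yellow-capped upright wide-mouth bottle: white round body 44 mm across, ribbed yellow screw cap 46 mm across on its top 22 mm, 100 mm tall overall, about 0.1 to 0.2 kg. Origin at the centre of its underside, z up along its axis. Grasp it from above by the cap; it is round, so its yaw does not matter
- bottle_blue: blue-capped upright wide-mouth bottle: white round body 44 mm across, ribbed blue screw cap 46 mm across on its top 22 mm, 100 mm tall overall, about 0.1 to 0.2 kg. Origin at the centre of its underside, z up along its axis. Grasp it from above by the cap; it is round, so its yaw does not matter
- bottle_green: green-capped upright wide-mouth bottle: white round body 44 mm across, ribbed green screw cap 46 mm across on its top 22 mm, 100 mm tall overall, about 0.1 to 0.2 kg. Origin at the centre of its underside, z up along its axis. Grasp it from above by the cap; it is round, so its yaw does not matter
- holder_red: red plastic bottle holder, screwed down: a round cup on a dark 84 mm foot disc. Its inner floor is 12 mm above the bench; the bore is 54 mm across at the bottom and flares from 18 mm height to 72 mm at the rim, 32 mm above the bench. Origin on the bench at the cup's axis, z up
- holder_yellow: yellow plastic bottle holder, screwed down: a round cup on a dark 84 mm foot disc. Its inner floor is 12 mm above the bench; the bore is 54 mm across at the bottom and flares from 18 mm height to 72 mm at the rim, 32 mm above the bench. Origin on the bench at the cup's axis, z up
- holder_blue: blue plastic bottle holder, screwed down: a round cup on a dark 84 mm foot disc. Its inner floor is 12 mm above the bench; the bore is 54 mm across at the bottom and flares from 18 mm height to 72 mm at the rim, 32 mm above the bench. Origin on the bench at the cup's axis, z up
- holder_green: green plastic bottle holder, screwed down: a round cup on a dark 84 mm foot disc. Its inner floor is 12 mm above the bench; the bore is 54 mm across at the bottom and flares from 18 mm height to 72 mm at the rim, 32 mm above the bench. Origin on the bench at the cup's axis, z up
- holder_spare: grey plastic bottle holder, screwed down: the spare one, empty at the start; a round cup on a dark 84 mm foot disc. Its inner floor is 12 mm above the bench; the bore is 54 mm across at the bottom and flares from 18 mm height to 72 mm at the rim, 32 mm above the bench. Origin on the bench at the cup's axis, z up

How it is judged:
By the outcome, as a careful person would: the job done as asked, in the order asked, and still so for the second after the job is handed in, with the robot touching nothing.
It also fails if it takes over 120 s, if anything falls off the work surface, if the arm or the gripper's body presses on something with over 40 N, if the wrist force passes 120 N, or if a joint passes its speed limit or range.

ROBOT

A 6-joint arm with a two-finger parallel gripper is mounted at the origin on a cart in front of the work surface, level with it; the furniture and walls round the work are solid. World frame = base frame: x ahead of the robot, y to its left, z up, the work surface at z = 0. Lengths are in m, angles in rad, forces in N, time in s.
With the tool pointing down it reaches from about 0.3 to 0.875 m from the base axis. Payload 6.4 kg.
Tool frame: the origin (TCP) lies between the finger pads; the fingertips stand 25 mm ahead of it and the grasp point (between the pads) lies 6 mm ahead of it; z points along the fingers, y is the line along which they close (so a half turn about z gives the same grasp; the last joint's range is limited). The gripper opens to 85 mm and grips with 20 to 120 N. Pads are 22 mm wide; open, the fingers measure 114 mm over their backs; the gripper's body (76 mm by 85 mm) begins 54 mm behind the grasp point. The pads swing forward as they close: fully open they stand 13 mm farther back than shut.
Start: joints at [1.086, 0.181, 1.607, -0, 1.354, -0.206], TCP at [0.158, 0.553, 0.223] pointing down, gripper open.
Joint ranges: [-2.99, 2.99], [-0.89, 2.07], [0.3, 2.58], [-1.14, 4.28], [0, 2.63], [-3.12, 3.12]. Speed limits (rad/s): [2.57, 2.57, 3.01, 3.14, 3.14, 3.14].

INTERFACE

Orientations are given as a unit quaternion [w, x, y, z].
In Python, from bench import ctrl gives the robot as it stands.
- The arm moves only by the tool servo_tool, never from a script. Its argument "series" is text: rows parted by semicolons, each of 7 numbers parted by spaces: the gripper command: -1 is fully open, 1 is shut, values between are in proportion, then the shift along the tool's x, y, z in m, then the turn, a rotation vector about the tool's x, y, z in degrees. A call has 1 to 12 rows; each row is the pose to reach, as a shift and turn from the pose commanded when the call began, along the tool's axes at that moment; what a row does not reach only later rows make up. A row lasts 1/12 s, in which the tool goes at most 41.7 mm and 7.16 degrees, less where a joint would pass 70% of its speed; a pose out of reach is approached as far as the arm can. A call with a gripper value outside its range is refused whole. The fingers move at their own pace and stop on an object; the grip force is fixed at half the most. Time passes only in rows, so rows that repeat a pose let the fingers close. It gives the time, the measured TCP pose, the force, the opening and the grip force at its end, in the units of the state.
- ctrl.get_obs(): the state, without advancing time (a new reading comes with each control period).
- ctrl.camera(name): name is "side" or "top" or "wrist"; returns a dict with "img" (480x640x3 uint8, red, green, blue), "z_map" (480x640 float32, m along the optical axis (not along the pixel's ray), 0 where there is no reading), "fovy" (degrees; the focal length in pixels is half the picture's height over the tangent of half this angle, whatever the lens; pixels are square), "cx", "cy" (the principal point, pixels), "k1" (the pictures are not rectified: a ray, as slopes to the right and down, at radius r is drawn at 1 + k1 r^2 times it, then the intrinsics apply), "extrinsics" (4x4, takes a point from camera to world coordinates); the wrist camera has in their place "T_tool_cam" (4x4, takes a point from camera to tool coordinates, whose origin is the TCP and whose axes are the flange's). Camera axes: x right, y down, z forward; pixel columns grow to the right and rows downward; lengths in m; the calibration is good to about 2 mm. A picture is of the moment at which its call begins: read the wrist's pose just before it.
- ctrl.hand_in(): hands the job in; it is judged then, once.
The state is a dict: "time_s": time; "q": joint angles; "dq": joint speeds; "joint_efforts": joint torques, N m; "eef_pos": TCP position; "eef_rot": TCP orientation; "wrist_force": force on the tool from outside, world axes, zero at the start; "torque": the same for the moment, N m; "opening": opening from 0.0 (shut) to 1.0 (fully open); "grasp_force": force on a finger pad.
Only numpy, scipy, OpenCV 4.12 (cv2) and the standard library are available. Lean on these libraries where they do the work, as an engineer would, in place of code of your own. Each camera call takes 0.05 s, during which the arm holds its last target. There are 200 camera calls.

## Working session

There is one attempt and no reset: what is moved stays moved. The work goes in short steps, Python scripts to look and compute and a tool call to move; the robot and the scene stay as the last step left them, time stands still between calls to the robot, and variables do not carry over. Pictures are saved under pics/ and viewed, at most 14 in all, crops included, and the job is handed in when it is done.

Besides the shell and the picture viewer there is one more tool, called as a command line: name --argument value ..., lists and objects as JSON in quotes. servo_tool: Moves the arm, as the interface text tells. Its arguments: {"type":"object","properties":{"series":{"type":"string"}},"required":["series"]}

```bash
mkdir -p pics; ls; python3 - <<'E'
from bench import ctrl
import cv2,numpy as np
o=ctrl.get_obs();print({k:np.round(v,4) for k,v in o.items()})
ims=[]
for n in("top","side"):
    c=ctrl.camera(n);print(n,{k:(np.round(v,4) if k!='img' else 0) for k,v in c.items() if k not in('img','z_map')})
    cv2.imwrite(f"pics/{n}0.png",c["img"][:,:,::-1]);np.savez(f"{n}0.npz",**c)
E
```

```text
pics
{'time_s': np.float64(0.0), 'q': array([ 1.0857,  0.1816,  1.608 ,  0.    ,  1.3538, -0.2063]), 'dq': array([ 0.0009,  0.0017,  0.0003, -0.001 , -0.0005,  0.0003]), 'joint_efforts': array([-0.00000e+00, -4.44862e+01, -3.51340e+01, -1.00000e-04,
        8.90000e-03,  0.00000e+00]), 'eef_pos': array([0.1579, 0.5523, 0.2221]), 'eef_rot': array([-3.000e-04,  1.389e-01,  9.903e-01, -8.000e-04]), 'wrist_force': array([-0.2608, -0.642 , -0.0396]), 'torque': array([ 0.0281, -0.0097, -0.0536]), 'grasp_force': np.float64(0.0), 'opening': np.float64(0.9939)}
top {'fovy': np.float64(46.7893), 'cx': np.float64(322.8922), 'cy': np.float64(230.9768), 'k1': np.float64(-0.0459), 'extrinsics': array([[-0.0128, -0.9916,  0.1286,  0.3242],
       [-0.9999,  0.0129,  0.    , -0.0379],
       [-0.0017, -0.1285, -0.9917,  1.3192],
       [ 0.    ,  0.    ,  0.    ,  1.    ]])}
side {'fovy': np.float64(45.7025), 'cx': np.float64(317.6104), 'cy': np.float64(240.0753), 'k1': np.float64(0.0452), 'extrinsics': array([[ 0.9201, -0.2182,  0.3252,  0.1617],
       [-0.3908, -0.4568,  0.7992, -0.8198],
       [-0.0258, -0.8624, -0.5056,  0.5346],
       [ 0.    ,  0.    ,  0.    ,  1.    ]])}
```

View pics/top0.png

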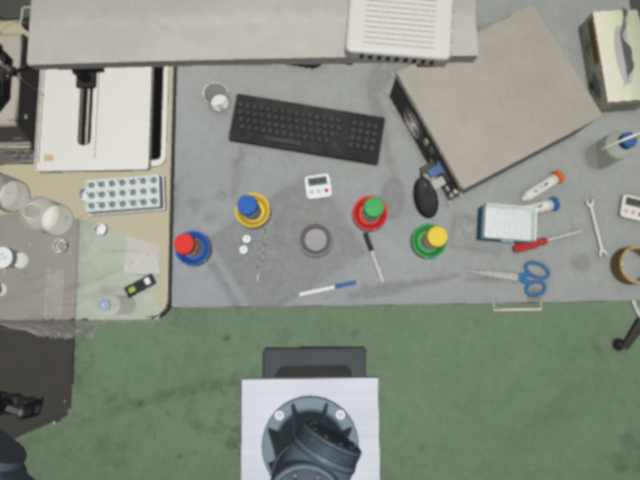

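View pics/side0.png

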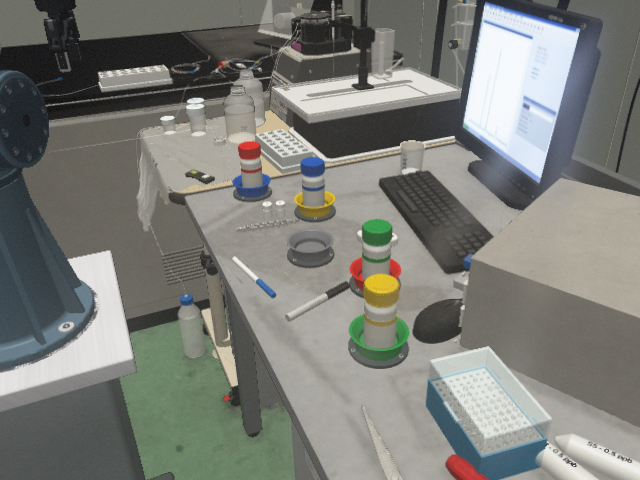

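Top view: red bottle sits in the blue holder (190,247), blue in yellow (250,208), green in red (371,212), yellow in green (431,240), and the grey spare (316,240) is free. The side view confirms this.

```bash
cat > h.py <<'E'
import numpy as np,cv2
from scipy.optimize import least_squares
HUE=dict(red=(174,6),yellow=(18,34),green=(45,85),blue=(100,125))
def cloud(c):
    f=240/np.tan(np.radians(float(c["fovy"]))/2);K=np.array([[f,0,c["cx"]],[0,f,c["cy"]],[0,0,1]],float)
    v,u=np.mgrid[:480,:640]
    n=cv2.undistortPoints(np.stack([u,v],-1).reshape(-1,1,2).astype(float),K,np.array([float(c["k1"]),0,0,0])).reshape(480,640,2)
    P=np.dstack([n,np.ones((480,640))])*c["z_map"][...,None]
    E=np.array(c["extrinsics"]);return P@E[:3,:3].T+E[:3,3]
def hmask(c,k):
    h=cv2.cvtColor(c["img"],cv2.COLOR_RGB2HSV);a,b=HUE[k];H=h[...,0]
    m=(H>=a)&(H<=b) if a<b else (H>=a)|(H<=b)
    return m&(h[...,1]>110)&(h[...,2]>50)
def circ(p,r=None):
    c0=np.median(p,0)
    s=least_squares(lambda x:np.hypot(*(p-x[:2]).T)-x[2],[*c0,r or .03],loss="soft_l1",f_scale=.002)
    return s.x
ROI=lambda P:(P[...,0]>.3)&(P[...,0]<.75)&(abs(P[...,1])<.45)
def measure(c):
    P=cloud(c);R=ROI(P);o={}
    for k in HUE:
        m=hmask(c,k)&R
        t=P[m&(P[...,2]>.1)&(P[...,2]<.125)]
        h=P[m&(P[...,2]>.02)&(P[...,2]<.042)]
        o[k]=(t,h)
    return o
E
python3 - <<'E'
from h import *
for n in("top","side"):
    c=dict(np.load(n+"0.npz"));P=cloud(c)
    for k,(t,h) in measure(c).items():
        print(n,k,"cap",len(t),np.round(t.mean(0) if len(t) else 0,4),np.round((t.min(0)+t.max(0))/2,4),np.round(np.ptp(t,0),3),"hold",len(h),np.round((h.min(0)+h.max(0))/2,4),np.round(np.ptp(h,0),3),np.round(circ(h[:,:2]),4))
    if n=="top":
        m=ROI(P)&(P[...,2]>.02)&(P[...,2]<.042);m[:,:285]=0;m[:,345:]=0;m[:215]=0;m[270:]=0
        h=P[m];print("spare",len(h),np.round((h.min(0)+h.max(0))/2,4),np.round(np.ptp(h,0),3),circ(h[:,:2]))
    else:
        m=ROI(P)&(P[...,2]>.02)&(P[...,2]<.042);m[:,:280]=0;m[:,338:]=0;m[:222]=0;m[270:]=0
        h=P[m];print("spare",len(h),np.round((h.min(0)+h.max(0))/2,4),np.round(np.ptp(h,0),3),circ(h[:,:2]))
E
```

```text
top red cap 333 [0.457  0.2669 0.1119] [0.4571 0.2676 0.1095] [0.042 0.046 0.018] hold 342 [ 0.5339 -0.1482  0.0294] [0.079 0.079 0.019] [ 0.5356 -0.1492  0.0354]
top yellow cap 345 [ 0.4679 -0.284   0.1119] [ 0.5    -0.2198  0.1105] [0.111 0.181 0.021] hold 345 [ 0.5186 -0.0772  0.03  ] [0.131 0.492 0.02 ] [0.5449 0.1295 0.0352]
top green cap 267 [ 0.5317 -0.1496  0.1126] [ 0.5322 -0.1501  0.1124] [0.039 0.038 0.014] hold 287 [ 0.4657 -0.2841  0.0292] [0.077 0.073 0.018] [ 0.4666 -0.2858  0.0344]
top blue cap 345 [0.553  0.0633 0.111 ] [ 0.5756 -0.0787  0.1096] [0.109 0.457 0.018] hold 335 [ 0.4784 -0.0532  0.0303] [0.122 0.718 0.02 ] [0.4567 0.2678 0.0352]
spare 523 [ 0.4753 -0.0192  0.03  ] [0.081 0.08  0.02 ] [ 0.47468457 -0.01878144  0.03500733]
side red cap 244 [0.455  0.2602 0.1093] [0.4568 0.2635 0.1078] [0.044 0.045 0.015] hold 344 [ 0.5325 -0.1452  0.027 ] [0.082 0.075 0.014] [ 0.5313 -0.1502  0.0361]
side yellow cap 775 [ 0.4619 -0.2933  0.1098] [ 0.4641 -0.2891  0.1073] [0.045 0.047 0.015] hold 327 [ 0.5428 -0.0036  0.0302] [0.08  0.341 0.02 ] [0.5424 0.127  0.0359]
side green cap 449 [ 0.5295 -0.1562  0.1099] [ 0.5315 -0.1516  0.107 ] [0.044 0.044 0.014] hold 563 [ 0.4647 -0.2848  0.027 ] [0.081 0.084 0.014] [ 0.4634 -0.2878  0.0359]
side blue cap 304 [0.544  0.0884 0.1086] [ 0.5617 -0.0693  0.1075] [0.085 0.438 0.014] hold 237 [ 0.4555 -0.0553  0.0307] [0.08  0.723 0.021] [0.4554 0.268  0.0355]
spare 638 [ 0.4724 -0.017   0.027 ] [0.081 0.086 0.014] [ 0.47166146 -0.02088015  0.03597925]
```

servo_tool --series "-1 0 0 -0.04 0 0 0;-1 0 0 -0.08 0 0 0;-1 -0.03 -0.016 -0.11 0 0 -4;-1 -0.066 -0.035 -0.12 0 0 -8;-1 -0.1 -0.053 -0.12 0 0 -12;-1 -0.135 -0.071 -0.12 0 0 -16;-1 -0.17 -0.09 -0.12 0 0 -16;-1 -0.205 -0.108 -0.12 0 0 -16;-1 -0.24 -0.127 -0.12 0 0 -16;-1 -0.275 -0.145 -0.12 0 0 -16;-1 -0.31 -0.164 -0.12 0 0 -16;-1 -0.34 -0.18 -0.12 0 0 -16"

```text
time_s: 1.1
eef_pos: [0.4369, 0.2841, 0.3427]
eef_rot: [-0.0, 0.0, 1.0, -0.0]
wrist_force: [0.3, 1.4, 0.4]
opening: 0.996
grasp_force: 0.0
```

servo_tool --series "-1 -0.01 -0.01 0.04 0 0 0;-1 -0.021 -0.0195 0.08 0 0 0;-1 -0.021 -0.0195 0.12 0 0 0;-1 -0.021 -0.0195 0.143 0 0 0;-1 -0.021 -0.0195 0.143 0 0 0;-1 -0.021 -0.0195 0.143 0 0 0;-1 -0.021 -0.0195 0.143 0 0 0"

```text
time_s: 1.68
eef_pos: [0.4576, 0.2672, 0.2019]
eef_rot: [0.001, -0.0, 1.0, 0.0]
wrist_force: [1.1, 0.4, 0.2]
opening: 1.0
grasp_force: 0.0
```

```bash
python3 - <<'E'
from bench import ctrl
from h import *
o=ctrl.get_obs();c=ctrl.camera("wrist");print(o["eef_pos"],o["eef_rot"],np.round(c["T_tool_cam"],3).tolist())
from scipy.spatial.transform import Rotation as Ro
q=o["eef_rot"];T=np.eye(4);T[:3,:3]=Ro.from_quat([q[1],q[2],q[3],q[0]]).as_matrix();T[:3,3]=o["eef_pos"]
c["extrinsics"]=T@c["T_tool_cam"]
cv2.imwrite("pics/w1.png",c["img"][:,:,::-1])
for k,(t,h) in measure(c).items():
  for n,a in(("cap",t),("hold",h)):
    if len(a)>50: print(n,k,len(a),np.round((a.min(0)+a.max(0))/2,4),np.round(np.ptp(a,0),3),np.round(circ(a[:,:2]),4))
E
```

```text
[0.45761206 0.26721665 0.20192801] [ 1.23032521e-03 -3.96322666e-04  9.99999089e-01  3.90141537e-04] [[-0.0, -0.962, -0.272, 0.067], [1.0, -0.0, 0.001, -0.001], [-0.001, -0.272, 0.962, -0.152], [0.0, 0.0, 0.0, 1.0]]
cap red 3826 [0.4587 0.2694 0.1079] [0.046 0.045 0.016] [0.4573 0.2694 0.016 ]
hold yellow 1576 [0.5369 0.1289 0.0297] [0.065 0.081 0.019] [0.5452 0.1308 0.036 ]
cap blue 1317 [0.5035 0.1773 0.1076] [0.093 0.138 0.015] [0.532  0.1275 0.0107]
hold blue 2737 [0.4496 0.2706 0.0306] [0.067 0.081 0.021] [0.458  0.2704 0.0354]
```

View pics/w1.png

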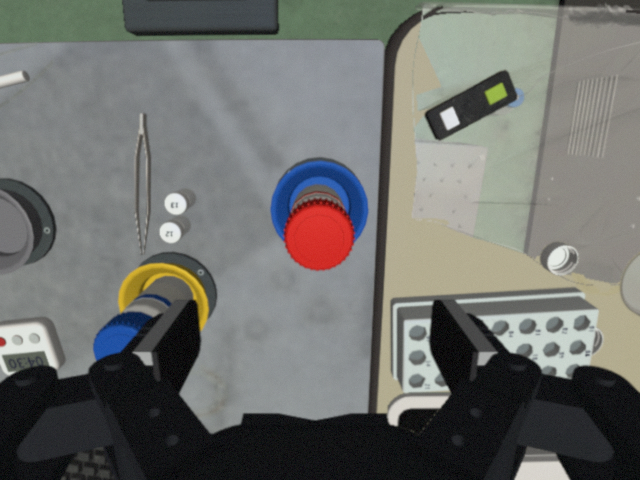

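The red cap is centred between the fingers (320,236). I'll quickly check clearance beside it.

```bash
python3 - <<'E'
from h import *
P=cloud(dict(np.load("top0.npz")))
def mx(a,b,c,d):
    m=(P[...,0]>a)&(P[...,0]<b)&(P[...,1]>c)&(P[...,1]<d);return np.round(np.percentile(P[m][:,2],99),3)
print(mx(.42,.5,.3,.35),mx(.5,.59,.17,.2),mx(.5,.59,.06,.09),mx(.49,.58,-.12,-.09),mx(.49,.58,-.22,-.19),mx(.42,.51,-.35,-.32))
E
```

```text
0.033 0.006 0.007 0.034 0.006 0.033
```

servo_tool --series "-1 0 0.001 0.035 0 0 0;-1 0 0.001 0.07 0 0 0;-1 0 0.001 0.09 0 0 0;-1 0 0.001 0.097 0 0 0;-1 0 0.001 0.097 0 0 0;1 0 0.001 0.097 0 0 0;1 0 0.001 0.097 0 0 0;1 0 0.001 0.097 0 0 0;1 0 0.001 0.097 0 0 0;1 0 0.001 0.097 0 0 0;1 0 0.001 0.097 0 0 0;1 0 0.001 0.097 0 0 0"

```text
time_s: 2.73
eef_pos: [0.4592, 0.2676, 0.106]
eef_rot: [0.003, -0.0, 1.0, -0.0]
wrist_force: [0.1, -4.2, 16.1]
opening: 0.009
grasp_force: 7.4
```

```bash
python3 - <<'E'
from bench import ctrl
import cv2,numpy as np
a=ctrl.camera("wrist")["img"];b=ctrl.camera("side")["img"]
o=ctrl.get_obs();print(o["opening"],o["grasp_force"],o["wrist_force"])
b=cv2.resize(b[80:300,160:400],None,fx=2,fy=2)
a=cv2.resize(a,(320,240));v=np.zeros((440,800,3),np.uint8);v[:240,:320]=a;v[:440,320:800]=b
cv2.imwrite("pics/m1.png",v[:,:,::-1])
E
```

```text
-0.000774330634501644 7.299155348973727 [-0.84196235 -3.89836066 13.90465254]
```

View pics/m1.png

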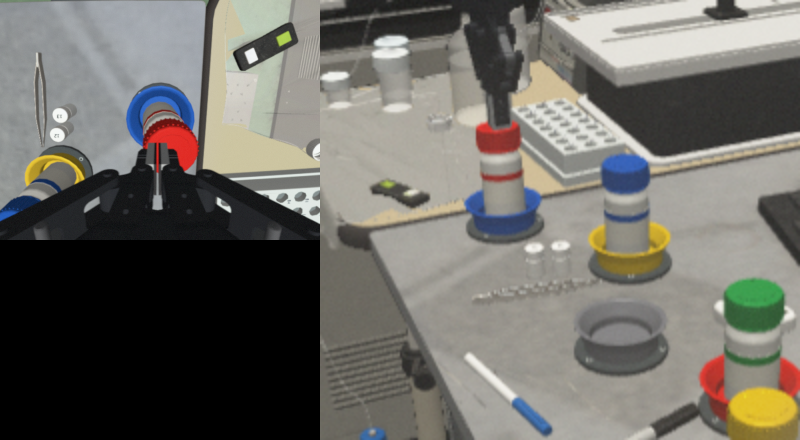

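The fingers are shut behind and beside the cap, so the grasp slipped. The bottle still stands in the blue holder. I'll measure where the cap and fingertips are.

```bash
python3 - <<'E'
from bench import ctrl
from h import *
for n in("top","side"):
    c=ctrl.camera(n);P=cloud(c);np.savez(n+"1.npz",**c)
    m=hmask(c,"red")&(abs(P[...,1]-.267)<.06)&(abs(P[...,0]-.457)<.06)&(P[...,2]>.07)
    t=P[m];print(n,len(t),t.min(0),t.max(0))
    top=t[t[:,2]>t[:,2].max()-.006];print(" topface",len(top),top.mean(0))
    h=cv2.cvtColor(c["img"],cv2.COLOR_RGB2HSV)
    d=P[(h[...,2]<70)&(abs(P[...,1]-.267)<.06)&(abs(P[...,0]-.457)<.06)&(P[...,2]>.07)]
    print(" dark",len(d),d.min(0),d.max(0))
    s=d[d[:,2]<.15];print(" low dark",len(s),np.round(s.min(0),3),np.round(s.max(0),3))
E
```

```text
top 31 [0.44097521 0.2509695  0.09773153] [0.45361974 0.26632522 0.17654083]
 topface 1 [0.44465698 0.2509695  0.17654083]
 dark 528 [0.3971981  0.20712727 0.12578662] [0.51446347 0.31922138 0.50014003]
 low dark 3 [0.454 0.253 0.126] [0.455 0.258 0.143]
side 280 [0.43543078 0.25354494 0.08691871] [0.48042268 0.29061053 0.11638293]
 topface 81 [0.45491478 0.26863214 0.11331815]
 dark 2293 [0.41768562 0.20702861 0.12150125] [0.49667378 0.32368348 0.39368159]
 low dark 89 [0.452 0.249 0.122] [0.466 0.264 0.149]
```

```bash
python3 - <<'E'
from bench import ctrl
from h import *
o=ctrl.get_obs();print(o["eef_pos"],o["opening"],o["grasp_force"],o["wrist_force"],o["torque"])
c=ctrl.camera("wrist");c["extrinsics"]=c["T_tool_cam"];P=cloud(c)
m=hmask(c,"red");t=P[m&(P[...,2]<.05)];print("cap tool",t.min(0),t.max(0),len(t))
for r in range(260,420,12):
    print(r,[tuple(np.round(P[r,q]*1000).astype(int)) for q in range(270,371,12)])
cv2.imwrite("pics/w2.png",c["img"][130:430,170:470][:,:,::-1].repeat(2,0).repeat(2,1))
E
```

```text
[0.45926725 0.26777626 0.1061096 ] -0.001045988608951516 7.2444940387504175 [-1.28127157 -5.12482988 14.6524605 ] [-0.60779855  0.12269067  0.0170651 ]
cap tool [-0.02048737 -0.0149247  -0.15195077] [0.0671355  0.03463449 0.04559874] 6682
260 [(np.int64(-12), np.int64(-28), np.int64(77)), (np.int64(-15), np.int64(-21), np.int64(85)), (np.int64(11), np.int64(-10), np.int64(10)), (np.int64(15), np.int64(-4), np.int64(-1)), (np.int64(17), np.int64(1), np.int64(-8)), (np.int64(18), np.int64(5), np.int64(-9)), (np.int64(17), np.int64(10), np.int64(-8)), (np.int64(17), np.int64(15), np.int64(-7)), (np.int64(17), np.int64(20), np.int64(-8))]
272 [(np.int64(-19), np.int64(-28), np.int64(75)), (np.int64(-20), np.int64(-21), np.int64(77)), (np.int64(9), np.int64(-9), np.int64(2)), (np.int64(13), np.int64(-4), np.int64(-9)), (np.int64(13), np.int64(1), np.int64(-9)), (np.int64(12), np.int64(5), np.int64(-8)), (np.int64(12), np.int64(10), np.int64(-8)), (np.int64(13), np.int64(15), np.int64(-9)), (np.int64(12), np.int64(20), np.int64(-7))]
284 [(np.int64(-40), np.int64(-32), np.int64(106)), (np.
[... 4104 characters left out ...]
.int64(-5), np.int64(-81)), (np.int64(-9), np.int64(-3), np.int64(-58)), (np.int64(-142), np.int64(2), np.int64(106)), (np.int64(3), np.int64(3), np.int64(-73)), (np.int64(15), np.int64(5), np.int64(-87)), (np.int64(15), np.int64(7), np.int64(-88)), (np.int64(14), np.int64(10), np.int64(-87))]
416 [(np.int64(15), np.int64(-9), np.int64(-91)), (np.int64(15), np.int64(-7), np.int64(-92)), (np.int64(8), np.int64(-5), np.int64(-82)), (np.int64(-12), np.int64(-3), np.int64(-59)), (np.int64(-154), np.int64(2), np.int64(106)), (np.int64(0), np.int64(3), np.int64(-73)), (np.int64(14), np.int64(5), np.int64(-90)), (np.int64(16), np.int64(7), np.int64(-92)), (np.int64(15), np.int64(9), np.int64(-91))]
```

View pics/w2.png

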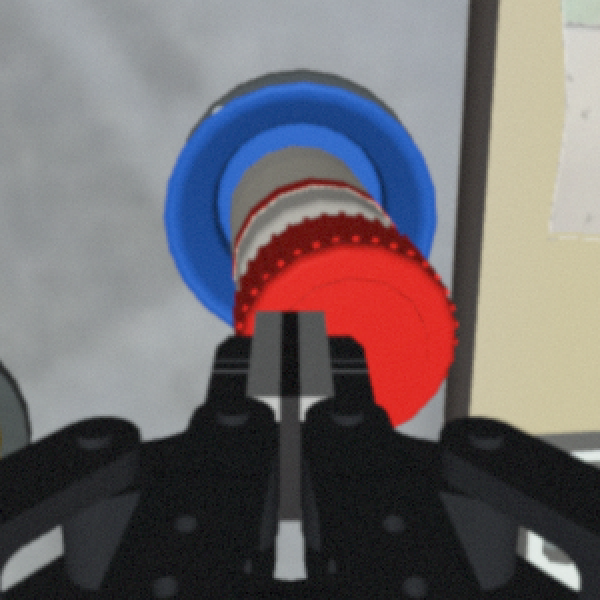

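The cap top reads tool z −9 mm (world 0.115) and the shut fingers end right on it. So the real tips sit about 35 mm further back than stated, and the fingers closed on top of the cap. I'll lift off, open and look again.

servo_tool --series "1 0 0 -0.01 0 0 0;1 0 0 -0.03 0 0 0;-1 0 0 -0.06 0 0 0;-1 0 0 -0.08 0 0 0;-1 0 0 -0.08 0 0 0;-1 0 0 -0.08 0 0 0;-1 0 0 -0.08 0 0 0;-1 0 0 -0.08 0 0 0;-1 0 0 -0.08 0 0 0"

```text
time_s: 3.73
eef_pos: [0.4557, 0.2674, 0.1816]
eef_rot: [-0.001, -0.0, 1.0, -0.0]
wrist_force: [-0.6, -0.5, -0.0]
opening: 0.979
grasp_force: 0.0
```

```bash
cat >> h.py <<'E'
from scipy.spatial.transform import Rotation as Ro
def wrist(ctrl):
    o=ctrl.get_obs();c=ctrl.camera("wrist");q=o["eef_rot"];T=np.eye(4)
    T[:3,:3]=Ro.from_quat([q[1],q[2],q[3],q[0]]).as_matrix();T[:3,3]=o["eef_pos"];c["extrinsics"]=T@c["T_tool_cam"]
    return o,c
def look(ctrl,keys=HUE,r=.06):
    o,c=wrist(ctrl);e=o["eef_pos"];P=cloud(c);N=(abs(P[...,0]-e[0])<r)&(abs(P[...,1]-e[1])<r);print("eef",np.round(e,4))
    for k in keys:
        m=hmask(c,k)&N;z=P[...,2]
        t=P[m&(z>.08)&(z<.125)]
        if len(t)>50:
            top=t[t[:,2]>np.percentile(t[:,2],95)-.006];(u,v),rad=cv2.minEnclosingCircle(top[:,:2].astype(np.float32))
            print(k,"cap",len(top),"c",round(u,4),round(v,4),"r",round(rad,4),"z",np.round(np.median(top[:,2]),4))
        h=P[m&(z>.02)&(z<.042)]
        if len(h)>50:print(k,"holder",np.round(circ(h[:,:2]),4))
    return c,P
E
python3 - <<'E'
from bench import ctrl
from h import *
c,P=look(ctrl)
cv2.imwrite("pics/w3.png",c["img"][:,:,::-1])
E
```

```text
eef [0.4557 0.2674 0.1816]
red cap 4339 c 0.4557 0.2692 r 0.0235 z 0.1137
blue holder [0.4581 0.2704 0.0356]
```

View pics/w3.png

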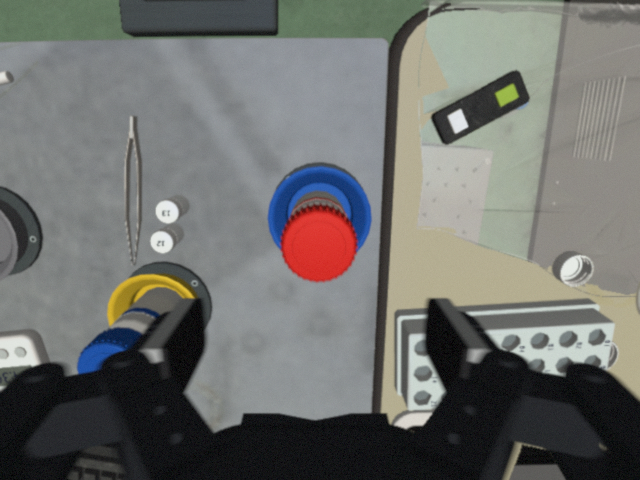

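The bottle is upright again at (320,243), centred between the fingers. I'll descend 35 mm deeper this time.

servo_tool --series "-1 0 0.001 0.035 0 0 0;-1 0 0.001 0.07 0 0 0;-1 0 0.001 0.1 0 0 0;-1 0 0.001 0.113 0 0 0;-1 0 0.001 0.113 0 0 0;0.2 0 0.001 0.113 0 0 0;0.2 0 0.001 0.113 0 0 0;1 0 0.001 0.113 0 0 0;1 0 0.001 0.113 0 0 0;1 0 0.001 0.113 0 0 0;1 0 0.001 0.113 0 0 0;1 0 0.001 0.113 0 0 0"

```text
time_s: 4.78
eef_pos: [0.458, 0.2692, 0.0719]
eef_rot: [0.002, -0.0, 1.0, 0.0]
wrist_force: [-0.9, -0.0, 5.9]
opening: 0.509
grasp_force: 61.0
```

Firm grip, at 0.509 opening and 61 N. Next I'll lift and carry it towards the spare holder.

servo_tool --series "1 0 0 -0.01 0 0 0;1 0 0 -0.035 0 0 0;1 0 0 -0.065 0 0 0;1 0 0 -0.095 0 0 0;1 0 0 -0.12 0 0 0;1 0 0 -0.13 0 0 0;1 -0.002 -0.02 -0.13 0 0 0;1 -0.004 -0.05 -0.13 0 0 0;1 -0.006 -0.085 -0.13 0 0 0;1 -0.008 -0.12 -0.13 0 0 0;1 -0.01 -0.155 -0.13 0 0 0;1 -0.012 -0.19 -0.13 0 0 0"

```text
time_s: 5.78
eef_pos: [0.4678, 0.0773, 0.1995]
eef_rot: [-0.0, -0.001, 1.0, 0.0]
wrist_force: [1.3, -0.6, -1.6]
opening: 0.507
grasp_force: 61.6
```

servo_tool --series "1 -0.001 -0.034 0 0 0 0;1 -0.002 -0.064 0 0 0 0;1 -0.003 -0.085 0 0 0 0;1 -0.004 -0.098 0 0 0 0;1 -0.004 -0.098 0 0 0 0;1 -0.004 -0.098 0 0 0 0;1 -0.004 -0.098 0 0 0 0"

```text
time_s: 6.37
eef_pos: [0.4723, -0.0186, 0.1996]
eef_rot: [-0.0, -0.0, 1.0, 0.0]
wrist_force: [0.6, -0.5, -1.2]
opening: 0.51
grasp_force: 61.6
```

```bash
python3 - <<'E'
from bench import ctrl
from h import *
c,P=look(ctrl,["red"]);e=ctrl.get_obs()["eef_pos"]
z=P[...,2];h=cv2.cvtColor(c["img"],cv2.COLOR_RGB2HSV)
m=(z>.026)&(z<.036)&(np.hypot(P[...,0]-.473,P[...,1]+.02)<.05)
print("spare",m.sum(),circ(P[m][:,:2]))
r=P[hmask(c,"red")&(np.hypot(P[...,0]-e[0],P[...,1]-e[1])<.05)&(z>.1)]
print("cap",len(r),r.min(0),r.max(0))
cv2.imwrite("pics/w4.png",c["img"][:,:,::-1])
E
```

```text
eef [ 0.4723 -0.0186  0.1996]
spare 2233 [ 0.47436464 -0.01895448  0.0363629 ]
cap 15705 [ 0.4498436  -0.04122291  0.18683133] [0.49578979 0.00271849 0.24333897]
```

View pics/w4.png

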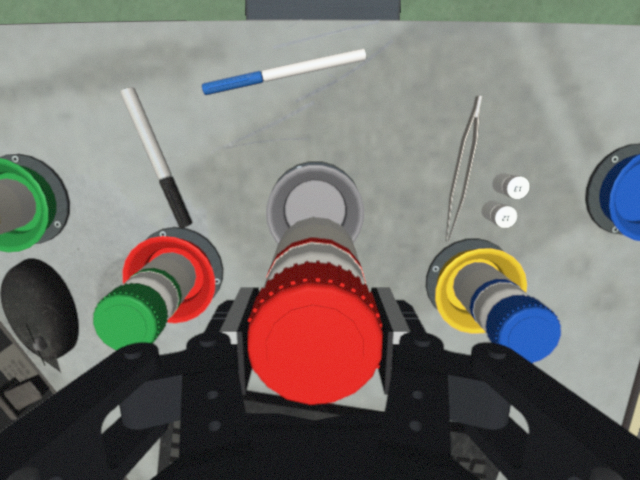

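The bottle hangs upright and is aligned over the spare holder at (316,200). Lowering it now.

servo_tool --series "1 -0.0015 0 0.03 0 0 0;1 -0.0015 0 0.06 0 0 0;1 -0.0015 0 0.085 0 0 0;1 -0.0015 0 0.1 0 0 0;1 -0.0015 0 0.11 0 0 0;1 -0.0015 0 0.117 0 0 0;1 -0.0015 0 0.121 0 0 0;1 -0.0015 0 0.124 0 0 0;1 -0.0015 0 0.126 0 0 0;1 -0.0015 0 0.1275 0 0 0;1 -0.0015 0 0.1275 0 0 0"

```text
time_s: 7.33
eef_pos: [0.4746, -0.0194, 0.0729]
eef_rot: [0.0, -0.0, 1.0, -0.0]
wrist_force: [0.2, -0.5, -2.4]
opening: 0.507
grasp_force: 61.6
```

servo_tool --series "1 0 0 0.0007 0 0 0;1 0 0 0.0014 0 0 0;1 0 0 0.0014 0 0 0;1 0 0 0.0014 0 0 0"

```text
time_s: 7.67
eef_pos: [0.4749, -0.0195, 0.0719]
eef_rot: [0.001, -0.0, 1.0, -0.0]
wrist_force: [-1.6, -0.3, 5.7]
opening: 0.509
grasp_force: 62.2
```

servo_tool --series "0 0 0 0 0 0 0;-0.4 0 0 0 0 0 0;-1 0 0 0 0 0 0;-1 0 0 0 0 0 0;-1 0 0 -0.015 0 0 0;-1 0 0 -0.05 0 0 0;-1 0 0 -0.09 0 0 0;-1 0 0 -0.12 0 0 0;-1 -0.015 0.03 -0.125 0 0 0;-1 -0.03 0.065 -0.125 0 0 0;-1 -0.045 0.1 -0.125 0 0 0;-1 -0.06 0.13 -0.125 0 0 0"

```text
time_s: 8.67
eef_pos: [0.5347, 0.1126, 0.1964]
eef_rot: [0.0, -0.0, 1.0, 0.0]
wrist_force: [0.4, -0.2, -0.2]
opening: 1.001
grasp_force: 0.0
```

servo_tool --series "-1 -0.007 0.015 0 0 0 0;-1 -0.01 0.019 0 0 0 0;-1 -0.01 0.019 0 0 0 0;-1 -0.01 0.019 0 0 0 0;-1 -0.01 0.019 0 0 0 0"

```text
time_s: 9.08
eef_pos: [0.5437, 0.1286, 0.1958]
eef_rot: [-0.0, 0.0, 1.0, -0.0]
wrist_force: [0.6, 0.2, -0.5]
opening: 1.003
grasp_force: 0.0
```

```bash
python3 - <<'E'
from bench import ctrl
from h import *
c,P=look(ctrl)
c=ctrl.camera("top");P=cloud(c);t=P[hmask(c,"red")&ROI(P)&(P[...,2]>.08)];print("red cap top",len(t),np.median(t,0),t.max(0))
E
```

```text
eef [0.5437 0.1286 0.1958]
yellow holder [0.5464 0.1294 0.0357]
blue cap 3848 c 0.5436 0.1306 r 0.0234 z 0.1132
red cap top 339 [ 0.47432375 -0.02031337  0.11240287] [0.49682437 0.00159251 1.31920748]
```

Red is fully down in the spare holder. Next I'll pick up blue.

servo_tool --series "-1 0 0.0015 0.035 0 0 0;-1 0 0.0015 0.07 0 0 0;-1 0 0.0015 0.1 0 0 0;-1 0 0.0015 0.12 0 0 0;-1 0 0.0015 0.124 0 0 0;0.2 0 0.0015 0.124 0 0 0;0.2 0 0.0015 0.124 0 0 0;1 0 0.0015 0.124 0 0 0;1 0 0.0015 0.124 0 0 0;1 0 0.0015 0.124 0 0 0;1 0 0.0015 0.124 0 0 0;1 0 0.0015 0.124 0 0 0"

```text
time_s: 10.18
eef_pos: [0.5462, 0.1312, 0.0745]
eef_rot: [0.002, -0.0, 1.0, -0.0]
wrist_force: [-0.4, 0.5, 7.6]
opening: 0.51
grasp_force: 61.8
```

servo_tool --series "1 0 0 -0.01 0 0 0;1 0 0 -0.035 0 0 0;1 0 0 -0.065 0 0 0;1 0 0 -0.095 0 0 0;1 0 0 -0.12 0 0 0;1 0 0 -0.13 0 0 0;1 0.01 0.016 -0.13 0 0 0;1 0.025 0.04 -0.13 0 0 0;1 0.042 0.067 -0.13 0 0 0;1 0.058 0.093 -0.13 0 0 0;1 0.073 0.117 -0.13 0 0 0;1 0.083 0.133 -0.13 0 0 0"

```text
time_s: 11.18
eef_pos: [0.4588, 0.2659, 0.2014]
eef_rot: [-0.001, -0.001, 1.0, 0.0]
wrist_force: [0.0, 0.7, -1.2]
opening: 0.507
grasp_force: 61.4
```

servo_tool --series "1 0.004 0.0065 0 0 0 0;1 0.004 0.0065 0 0 0 0;1 0.004 0.0065 0 0 0 0;1 0.004 0.0065 0 0 0 0"

```text
time_s: 11.52
eef_pos: [0.4576, 0.2699, 0.2019]
eef_rot: [-0.0, 0.0, 1.0, -0.0]
wrist_force: [0.1, -0.7, -1.1]
opening: 0.509
grasp_force: 61.4
```

```bash
cat >> h.py <<'E'
def held(ctrl,k,hk):
    o,c=wrist(ctrl);P=cloud(c);e=o["eef_pos"];z=P[...,2];d=np.hypot(P[...,0]-e[0],P[...,1]-e[1])
    t=P[hmask(c,k)&(d<.05)&(z>.15)];h=P[hmask(c,hk)&(d<.06)&(z>.02)&(z<.042)]
    top=t[t[:,2]>np.percentile(t[:,2],90)-.006]
    print("eef",np.round(e,4),"cap",cv2.minEnclosingCircle(top[:,:2].astype(np.float32)),"z",np.median(top[:,2]),"holder",len(h),np.round(circ(h[:,:2]),4))
    return c
E
python3 - <<'E'
from bench import ctrl
from h import *
c=held(ctrl,"blue","blue")
E
```

```text
eef [0.4576 0.2699 0.2019] cap ((0.45595207810401917, 0.269380658864975), 0.02394752949476242) z 0.24060973133288488 holder 2784 [0.4572 0.2704 0.0349]
```

servo_tool --series "1 -0.001 0 0.03 0 0 0;1 -0.001 0 0.06 0 0 0;1 -0.001 0 0.085 0 0 0;1 -0.001 0 0.1 0 0 0;1 -0.001 0 0.11 0 0 0;1 -0.001 0 0.117 0 0 0;1 -0.001 0 0.121 0 0 0;1 -0.001 0 0.124 0 0 0;1 -0.001 0 0.126 0 0 0;1 -0.001 0 0.1275 0 0 0;1 -0.001 0 0.1285 0 0 0;1 -0.001 0 0.1285 0 0 0"

```text
time_s: 12.57
eef_pos: [0.4588, 0.271, 0.0746]
eef_rot: [0.001, -0.0, 1.0, 0.0]
wrist_force: [-0.6, -0.7, 2.3]
opening: 0.509
grasp_force: 61.8
```

servo_tool --series "0 0 0 0 0 0 0;-0.4 0 0 0 0 0 0;-1 0 0 0 0 0 0;-1 0 0 0 0 0 0;-1 0 0 -0.015 0 0 0;-1 0 0 -0.05 0 0 0;-1 0 0 -0.09 0 0 0;-1 0 0 -0.12 0 0 0;-1 0 -0.03 -0.125 0 0 0;-1 0 -0.07 -0.125 0 0 0;-1 0 -0.11 -0.125 0 0 0;-1 0 -0.15 -0.125 0 0 0"

```text
time_s: 13.57
eef_pos: [0.4578, 0.1196, 0.1989]
eef_rot: [0.0, -0.001, 1.0, -0.0]
wrist_force: [0.2, -0.7, 0.9]
opening: 0.997
grasp_force: 0.0
```

servo_tool --series "-1 0 -0.04 0 0 0 0;-1 0 -0.08 0 0 0 0;-1 0 -0.12 0 0 0 0;-1 0 -0.16 0 0 0 0;-1 0 -0.2 0 0 0 0;-1 -0.002 -0.24 0 0 0 0;-1 -0.004 -0.28 0 0 0 0;-1 -0.006 -0.32 0 0 0 0;-1 -0.008 -0.36 0 0 0 0;-1 -0.008 -0.39 0 0 0 0;-1 -0.008 -0.406 0 0 0 0;-1 -0.008 -0.406 0 0 0 0"

```text
time_s: 14.57
eef_pos: [0.4659, -0.2884, 0.1984]
eef_rot: [-0.0, 0.002, 1.0, -0.0]
wrist_force: [-0.6, 0.1, -0.3]
opening: 1.002
grasp_force: 0.0
```

servo_tool --series "-1 0 0 0 0 0 0;-1 0 0 0 0 0 0;-1 0 0 0 0 0 0"

```text
time_s: 14.82
eef_pos: [0.4665, -0.2836, 0.1985]
eef_rot: [-0.0, -0.001, 1.0, 0.0]
wrist_force: [0.9, 0.4, 0.4]
opening: 1.001
grasp_force: 0.0
```

```bash
python3 - <<'E'
from bench import ctrl
from h import *
c,P=look(ctrl,["yellow","green"])
c=ctrl.camera("top");P=cloud(c);t=P[hmask(c,"blue")&ROI(P)&(P[...,2]>.08)&(P[...,1]>.2)];print("blue cap top",len(t),np.median(t,0))
E
```

```text
eef [ 0.4665 -0.2836  0.1985]
yellow cap 3794 c 0.4674 -0.288 r 0.0235 z 0.1133
green holder [ 0.4675 -0.2862  0.0353]
blue cap top 352 [0.45567798 0.26734711 0.11165253]
```

Blue is seated. Next is yellow.

servo_tool --series "-1 -0.001 -0.0015 0.035 0 0 0;-1 -0.001 -0.0015 0.07 0 0 0;-1 -0.001 -0.0015 0.1 0 0 0;-1 -0.001 -0.0015 0.12 0 0 0;-1 -0.001 -0.0015 0.126 0 0 0;0.2 -0.001 -0.0015 0.126 0 0 0;0.2 -0.001 -0.0015 0.126 0 0 0;1 -0.001 -0.0015 0.126 0 0 0;1 -0.001 -0.0015 0.126 0 0 0;1 -0.001 -0.0015 0.126 0 0 0;1 -0.001 -0.0015 0.126 0 0 0;1 -0.001 -0.0015 0.126 0 0 0"

```text
time_s: 15.92
eef_pos: [0.4689, -0.2879, 0.0751]
eef_rot: [0.002, -0.0, 1.0, -0.001]
wrist_force: [0.6, 1.0, 6.5]
opening: 0.508
grasp_force: 61.6
```

servo_tool --series "1 0 0 -0.01 0 0 0;1 0 0 -0.035 0 0 0;1 0 0 -0.07 0 0 0;1 0 0 -0.105 0 0 0;1 0 0 -0.13 0 0 0;1 0 0 -0.145 0 0 0;1 0 0.015 -0.145 0 0 0;1 0 0.045 -0.145 0 0 0;1 0 0.08 -0.145 0 0 0;1 0 0.115 -0.145 0 0 0;1 0 0.15 -0.145 0 0 0;1 0 0.185 -0.145 0 0 0"

```text
time_s: 16.92
eef_pos: [0.4659, -0.0992, 0.2168]
eef_rot: [-0.001, -0.0, 1.0, 0.0]
wrist_force: [1.0, -0.5, -1.5]
opening: 0.508
grasp_force: 61.6
```

servo_tool --series "1 0 0.035 0 0 0 0;1 -0.01 0.07 0 0 0 0;1 -0.023 0.102 0 0 0 0;1 -0.038 0.134 0 0 0 0;1 -0.052 0.166 0 0 0 0;1 -0.065 0.196 0 0 0 0;1 -0.074 0.22 0 0 0 0;1 -0.078 0.2325 0 0 0 0;1 -0.078 0.2325 0 0 0 0;1 -0.078 0.2325 0 0 0 0;1 -0.078 0.2325 0 0 0 0;1 -0.078 0.2325 0 0 0 0"

```text
time_s: 17.92
eef_pos: [0.5446, 0.1296, 0.2174]
eef_rot: [-0.0, 0.0, 1.0, -0.0]
wrist_force: [-0.1, 0.1, -1.3]
opening: 0.508
grasp_force: 61.6
```

```bash
python3 - <<'E'
from bench import ctrl
from h import *
c=held(ctrl,"yellow","yellow")
E
```

```text
eef [0.5446 0.1296 0.2174] cap ((0.5435402989387512, 0.12926043570041656), 0.02399512007832527) z 0.2555634699917673 holder 2602 [0.545  0.1292 0.0349]
```

servo_tool --series "1 -0.001 0 0.035 0 0 0;1 -0.001 0 0.07 0 0 0;1 -0.001 0 0.095 0 0 0;1 -0.001 0 0.112 0 0 0;1 -0.001 0 0.123 0 0 0;1 -0.001 0 0.131 0 0 0;1 -0.001 0 0.136 0 0 0;1 -0.001 0 0.139 0 0 0;1 -0.001 0 0.141 0 0 0;1 -0.001 0 0.1425 0 0 0;1 -0.001 0 0.1435 0 0 0;1 -0.001 0 0.1435 0 0 0"

```text
time_s: 18.97
eef_pos: [0.547, 0.1308, 0.0752]
eef_rot: [0.001, -0.0, 1.0, -0.0]
wrist_force: [-1.0, -0.3, 2.5]
opening: 0.509
grasp_force: 61.9
```

servo_tool --series "0 0 0 0 0 0 0;-0.4 0 0 0 0 0 0;-1 0 0 0 0 0 0;-1 0 0 0 0 0 0;-1 0 0 -0.015 0 0 0;-1 0 0 -0.05 0 0 0;-1 0 0 -0.09 0 0 0;-1 0 0 -0.12 0 0 0;-1 0.002 -0.03 -0.125 0 0 0;-1 0.004 -0.07 -0.125 0 0 0;-1 0.006 -0.11 -0.125 0 0 0;-1 0.008 -0.15 -0.125 0 0 0"

```text
time_s: 19.97
eef_pos: [0.538, -0.0204, 0.1996]
eef_rot: [0.001, -0.001, 1.0, -0.0]
wrist_force: [0.5, 0.2, -0.6]
opening: 1.001
grasp_force: 0.0
```

servo_tool --series "-1 0.002 -0.04 0 0 0 0;-1 0.003 -0.08 0 0 0 0;-1 0.004 -0.11 0 0 0 0;-1 0.004 -0.126 0 0 0 0;-1 0.004 -0.1305 0 0 0 0;-1 0.004 -0.1305 0 0 0 0;-1 0.004 -0.1305 0 0 0 0;-1 0.004 -0.1305 0 0 0 0"

```text
time_s: 20.63
eef_pos: [0.5343, -0.1483, 0.199]
eef_rot: [-0.0, -0.001, 1.0, 0.0]
wrist_force: [-0.3, 0.3, 0.0]
opening: 0.998
grasp_force: 0.0
```

```bash
python3 - <<'E'
from bench import ctrl
from h import *
c,P=look(ctrl,["red","green"])
c=ctrl.camera("top");P=cloud(c);t=P[hmask(c,"yellow")&ROI(P)&(P[...,2]>.08)&(P[...,1]>.08)];print("yellow cap top",len(t),np.median(t,0))
E
```

```text
eef [ 0.5343 -0.1483  0.199 ]
red holder [ 0.5355 -0.1484  0.0356]
green cap 3724 c 0.5341 -0.1502 r 0.0232 z 0.1133
yellow cap top 335 [0.54260002 0.12923851 0.11189252]
```

Yellow is seated. Next is green.

servo_tool --series "-1 0 -0.001 0.035 0 0 0;-1 0 -0.001 0.07 0 0 0;-1 0 -0.001 0.1 0 0 0;-1 0 -0.001 0.12 0 0 0;-1 0 -0.001 0.126 0 0 0;0.2 0 -0.001 0.126 0 0 0;0.2 0 -0.001 0.126 0 0 0;1 0 -0.001 0.126 0 0 0;1 0 -0.001 0.126 0 0 0;1 0 -0.001 0.126 0 0 0;1 0 -0.001 0.126 0 0 0;1 0 -0.001 0.126 0 0 0"

```text
time_s: 21.73
eef_pos: [0.5359, -0.1513, 0.0755]
eef_rot: [0.002, -0.0, 1.0, -0.001]
wrist_force: [-0.7, 1.7, 6.6]
opening: 0.507
grasp_force: 61.1
```

servo_tool --series "1 0 0 -0.01 0 0 0;1 0 0 -0.035 0 0 0;1 0 0 -0.065 0 0 0;1 0 0 -0.095 0 0 0;1 0 0 -0.12 0 0 0;1 0 0 -0.13 0 0 0;1 0.007 -0.014 -0.13 0 0 0;1 0.019 -0.039 -0.13 0 0 0;1 0.033 -0.066 -0.13 0 0 0;1 0.046 -0.093 -0.13 0 0 0;1 0.058 -0.117 -0.13 0 0 0;1 0.065 -0.131 -0.13 0 0 0"

```text
time_s: 22.73
eef_pos: [0.4676, -0.2839, 0.2027]
eef_rot: [-0.001, 0.001, 1.0, -0.0]
wrist_force: [0.4, -0.3, -2.1]
opening: 0.505
grasp_force: 61.5
```

servo_tool --series "1 0.0025 -0.005 0 0 0 0;1 0.0025 -0.005 0 0 0 0;1 0.0025 -0.005 0 0 0 0;1 0.0025 -0.005 0 0 0 0"

```text
time_s: 23.07
eef_pos: [0.4672, -0.2857, 0.2029]
eef_rot: [-0.0, -0.001, 1.0, 0.0]
wrist_force: [-0.4, 0.2, -1.4]
opening: 0.506
grasp_force: 61.5
```

```bash
python3 - <<'E'
from bench import ctrl
from h import *
c=held(ctrl,"green","green")
E
```

```text
eef [ 0.4672 -0.2857  0.2029] cap ((0.46577292680740356, -0.2865418791770935), 0.023529699072241783) z 0.24076152057891997 holder 2716 [ 0.4665 -0.286   0.0347]
```

servo_tool --series "1 -0.001 0 0.03 0 0 0;1 -0.001 0 0.06 0 0 0;1 -0.001 0 0.085 0 0 0;1 -0.001 0 0.1 0 0 0;1 -0.001 0 0.11 0 0 0;1 -0.001 0 0.117 0 0 0;1 -0.001 0 0.121 0 0 0;1 -0.001 0 0.124 0 0 0;1 -0.001 0 0.126 0 0 0;1 -0.001 0 0.1275 0 0 0;1 -0.001 0 0.1285 0 0 0;1 -0.001 0 0.1285 0 0 0"

```text
time_s: 24.12
eef_pos: [0.4684, -0.2873, 0.0756]
eef_rot: [0.001, -0.0, 1.0, -0.0]
wrist_force: [-0.8, 1.1, 2.1]
opening: 0.506
grasp_force: 61.9
```

servo_tool --series "0 0 0 0 0 0 0;-0.4 0 0 0 0 0 0;-1 0 0 0 0 0 0;-1 0 0 0 0 0 0;-1 0 0 -0.015 0 0 0;-1 0 0 -0.05 0 0 0;-1 0 0 -0.09 0 0 0;-1 0 0 -0.12 0 0 0;-1 -0.002 0.03 -0.125 0 0 0;-1 -0.004 0.07 -0.125 0 0 0;-1 -0.006 0.11 -0.125 0 0 0;-1 -0.0065 0.15 -0.125 0 0 0"

```text
time_s: 25.12
eef_pos: [0.4742, -0.1356, 0.1999]
eef_rot: [0.0, 0.0, 1.0, -0.0]
wrist_force: [1.1, 0.6, -0.3]
opening: 1.004
grasp_force: 0.0
```

servo_tool --series "-1 0 0.04 0 0 0 0;-1 0 0.075 0 0 0 0;-1 0 0.1 0 0 0 0;-1 0 0.113 0 0 0 0;-1 0 0.117 0 0 0 0;-1 0 0.117 0 0 0 0;-1 0 0.117 0 0 0 0;-1 0 0.117 0 0 0 0"

```text
time_s: 25.78
eef_pos: [0.4744, -0.0208, 0.1996]
eef_rot: [0.0, 0.0, 1.0, -0.0]
wrist_force: [-0.2, 0.7, -0.2]
opening: 1.003
grasp_force: 0.0
```

```bash
python3 - <<'E'
from bench import ctrl
from h import *
c,P=look(ctrl,["red"])
c=ctrl.camera("top");P=cloud(c);t=P[hmask(c,"green")&ROI(P)&(P[...,2]>.08)&(P[...,1]<-.2)];print("green cap top",len(t),np.median(t,0))
E
```

```text
eef [ 0.4744 -0.0208  0.1996]
red cap 3760 c 0.4761 -0.0195 r 0.0236 z 0.1133
green cap top 330 [ 0.46621797 -0.2842462   0.11227767]
```

Green is seated. Red goes last.

servo_tool --series "-1 -0.001 0.001 0.035 0 0 0;-1 -0.001 0.001 0.07 0 0 0;-1 -0.001 0.001 0.1 0 0 0;-1 -0.001 0.001 0.12 0 0 0;-1 -0.001 0.001 0.126 0 0 0;0.2 -0.001 0.001 0.126 0 0 0;0.2 -0.001 0.001 0.126 0 0 0;1 -0.001 0.001 0.126 0 0 0;1 -0.001 0.001 0.126 0 0 0;1 -0.001 0.001 0.126 0 0 0;1 -0.001 0.001 0.126 0 0 0;1 -0.001 0.001 0.126 0 0 0"

```text
time_s: 26.88
eef_pos: [0.4769, -0.0194, 0.0757]
eef_rot: [0.002, -0.0, 1.0, -0.001]
wrist_force: [-0.7, -1.4, 6.1]
opening: 0.505
grasp_force: 61.3
```

servo_tool --series "1 0 0 -0.01 0 0 0;1 0 0 -0.035 0 0 0;1 0 0 -0.065 0 0 0;1 0 0 -0.095 0 0 0;1 0 0 -0.12 0 0 0;1 0 0 -0.13 0 0 0;1 -0.007 -0.014 -0.13 0 0 0;1 -0.018 -0.039 -0.13 0 0 0;1 -0.03 -0.066 -0.13 0 0 0;1 -0.042 -0.092 -0.13 0 0 0;1 -0.052 -0.114 -0.13 0 0 0;1 -0.057 -0.125 -0.13 0 0 0"

```text
time_s: 27.88
eef_pos: [0.5324, -0.1469, 0.2019]
eef_rot: [-0.001, 0.001, 1.0, -0.0]
wrist_force: [-0.1, -0.6, -1.2]
opening: 0.505
grasp_force: 61.5
```

servo_tool --series "1 -0.0025 -0.004 0 0 0 0;1 -0.0025 -0.004 0 0 0 0;1 -0.0025 -0.004 0 0 0 0;1 -0.0025 -0.004 0 0 0 0"

```text
time_s: 28.22
eef_pos: [0.5342, -0.1465, 0.2031]
eef_rot: [-0.0, -0.001, 1.0, 0.0]
wrist_force: [0.1, 0.3, -1.9]
opening: 0.508
grasp_force: 61.5
```

```bash
python3 - <<'E'
from bench import ctrl
from h import *
c=held(ctrl,"red","red")
E
```

```text
eef [ 0.5342 -0.1465  0.2031] cap ((0.5339319705963135, -0.14706078171730042), 0.024016084149479866) z 0.24068956232861655 holder 2806 [ 0.5342 -0.1482  0.0349]
```

servo_tool --series "1 0 -0.001 0.03 0 0 0;1 0 -0.001 0.06 0 0 0;1 0 -0.001 0.085 0 0 0;1 0 -0.001 0.1 0 0 0;1 0 -0.001 0.11 0 0 0;1 0 -0.001 0.117 0 0 0;1 0 -0.001 0.121 0 0 0;1 0 -0.001 0.124 0 0 0;1 0 -0.001 0.126 0 0 0;1 0 -0.001 0.1275 0 0 0;1 0 -0.001 0.1285 0 0 0;1 0 -0.001 0.1285 0 0 0"

```text
time_s: 29.27
eef_pos: [0.5353, -0.149, 0.0758]
eef_rot: [0.001, -0.0, 1.0, -0.0]
wrist_force: [-0.2, 0.3, 0.6]
opening: 0.51
grasp_force: 61.6
```

servo_tool --series "1 0 0 0.0005 0 0 0;1 0 0 0.0005 0 0 0;0 0 0 0.0005 0 0 0;-0.4 0 0 0.0005 0 0 0;-1 0 0 0 0 0 0;-1 0 0 0 0 0 0;-1 0 0 -0.015 0 0 0;-1 0 0 -0.05 0 0 0;-1 0 0 -0.09 0 0 0;-1 0 0 -0.13 0 0 0;-1 0 0 -0.16 0 0 0;-1 0 0 -0.16 0 0 0"

```text
time_s: 30.27
eef_pos: [0.5383, -0.1506, 0.2431]
eef_rot: [0.006, -0.0, 1.0, -0.003]
wrist_force: [1.6, -0.3, -0.4]
opening: 0.998
grasp_force: 0.0
```

servo_tool --series "-1 0.03 0 0 0 0 0;-1 0.06 0 0 0 0 0;-1 0.09 0 0 0 0 0;-1 0.12 0 0 0 0 0;-1 0.14 0 0 0 0 0;-1 0.14 0 0 0 0 0;-1 0.14 0 0 0 0 0;-1 0.14 0 0 0 0 0"

```text
time_s: 30.93
eef_pos: [0.3953, -0.1491, 0.2353]
eef_rot: [0.0, -0.0, 1.0, -0.0]
wrist_force: [-0.1, 0.7, -0.7]
opening: 1.0
grasp_force: 0.0
```

```bash
python3 - <<'E'
from bench import ctrl
from h import *
for n in("top","side"):
    c=ctrl.camera(n);P=cloud(c)
    for k in HUE:
        m=hmask(c,k)&ROI(P);z=P[...,2];t=P[m&(z>.1)&(z<.125)];h=P[m&(z>.02)&(z<.042)]
        print(n,k,len(t),np.round(np.median(t,0),4),np.round(np.median(h,0),4))
cv2.imwrite("pics/end.png",c["img"][:,:,::-1])
E
```

```text
top red 240 [ 0.5389 -0.1426  0.1121] [ 0.5389 -0.1216  0.0299]
top yellow 317 [0.5429 0.1297 0.1122] [0.5328 0.1185 0.0294]
top green 100 [ 0.4775 -0.2925  0.1124] [ 0.502  -0.2883  0.0296]
top blue 397 [0.4581 0.2648 0.1116] [0.4462 0.2562 0.0289]
side red 512 [ 0.5292 -0.157   0.1109] [ 0.522  -0.1428  0.0294]
side yellow 249 [0.5428 0.1189 0.1101] [0.5323 0.1168 0.0282]
side green 575 [ 0.4616 -0.2888  0.1118] [ 0.4578 -0.2873  0.0304]
side blue 266 [0.4545 0.2565 0.1094] [0.4476 0.2564 0.0284]
```

View pics/end.png

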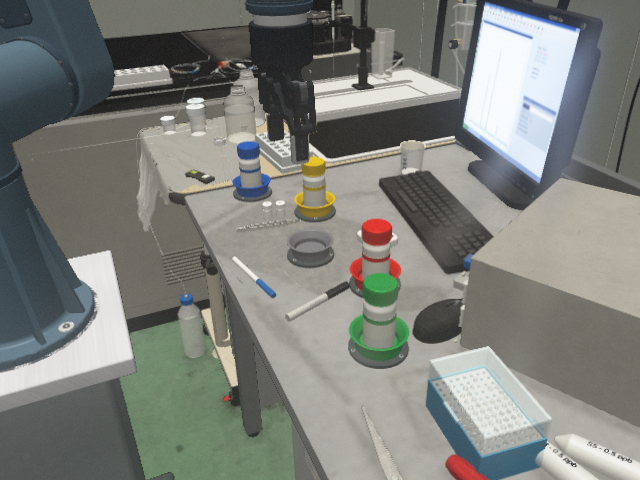

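All four bottles stand upright in the holders of their own colour, with caps at 0.112 m, so fully down: blue (250,170), yellow (315,190), red (376,255), green (380,320). The grey holder (310,247) is free and the gripper is clear.

```bash
python3 -c "
from bench import ctrl
print(ctrl.hand_in())"
```

```text
the job is handed in; nothing more can be done
None
```

The job is handed in: all four bottles stand upright and fully down in the holders of their own cap colour, and the grey spare is free; on the first try the fingers closed on top of the red cap and tipped that bottle slightly in its holder, but it settled back upright before I gripped it properly.

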